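# Kickstand down, sensor frame held upright

## Robot

A 6-joint arm with a two-finger parallel gripper is mounted at the origin on the work surface. World frame = base frame: x ahead of the robot, y to its left, z up, the work surface at z = 0. Lengths are in m, angles in rad, forces in N, time in s.
With the tool pointing down it reaches from about 0.325 to 1 m from the base axis. Payload 5.1 kg.
Tool frame: the origin (TCP) lies on the centre line of the jaws, within the pads' length; the fingertips stand 8 mm ahead of it and the grasp point (between the pads) lies 11 mm behind it (r.tip_extent is the distance from the TCP to the fingertips, in m); z points along the fingers, y is the line along which they close (so a half turn about z gives the same grasp; the last joint's range is limited). The gripper opens to 85 mm and grips with 20 to 120 N. Pads are 22 mm wide; open, the fingers measure 114 mm over their backs; the gripper's body (76 mm by 85 mm) begins 54 mm behind the grasp point. The pads swing forward as they close: fully open they stand 13 mm farther back than shut.
Start: joints at [-1.353, 0.124, 1.65, -0, 1.367, -0.083], TCP at [0.193, -0.621, 0.205] pointing down, gripper open.
Joint ranges: [-2.61, 2.61], [-1.02, 2.33], [0.03, 2.71], [-1.35, 4.49], [0.32, 2.68], [-2.91, 2.91]. Speed limits (rad/s): [2.57, 2.57, 3.14, 3.14, 3.14, 3.14].

## Interface

Orientations are given as a rotation vector (axis times angle).
In Python, from plant import r gives the robot as it stands.
- The arm moves only by the tool play_rows, never from a script. Its argument "steps" is one flat list of numbers, 6 for each row, row after row: the shift along the world's x, y, z as a fraction of full scale, then the turn, a rotation vector about the world's x, y, z as a fraction of full scale. In form: [x, y, z, wx, wy, wz, x, y, z, wx, wy, wz, ...]. A call has 1 to 12 rows; each row is the pose to reach, as a shift and turn from the pose commanded when the call began, turning the shorter way round; what a row does not reach only later rows make up. Full scale, the value 1, is 0.15 m for a shift and 180 degrees for a turn. A row lasts 1/12 s, in which the tool goes at most 41.7 mm and 7.16 degrees, less where a joint would pass 70% of its speed; a pose out of reach is approached as far as the arm can. A call with a number of a shift or a turn outside -1 to 1 is refused whole. A call with a gripper value outside its range is refused whole. "jaw" is the opening, from -1 (shut) to 1 (fully open), set as the call begins (left out, the last holds). The fingers move at their own pace and stop on an object; "squeeze" is the grip in N (left out, the last holds). Time passes only in rows, so rows that repeat a pose let the fingers close. It gives the time, the measured TCP pose, the force, the opening and the grip force at its end, in the units of the state.
- r.read_state(): the state, without advancing time (a new reading comes with each control period).
- r.get_image(name): name is "scene" or "top" or "wrist"; returns a dict with "img" (384x512x3 uint8, blue, green, red), "fx", "fy", "cx", "cy" (pixels), "R" (3x3) and "t" (3): a world point X has camera coordinates R X + t. Camera axes: x right, y down, z forward; pixel columns grow to the right and rows downward; lengths in m; the calibration is good to about 2 mm. A picture is of the moment at which its call begins. There is no depth.
- r.job_done(): hands the job in; it is judged then, once.
The state is a dict: "time_s": time; "qpos": joint angles; "qd": joint speeds; "joint_torque": joint torques, N m; "tcp_pos": TCP position; "orientation": TCP orientation; "wrist_force": force on the tool from outside, world axes, zero at the start; "moment": the same for the moment, N m; "opening": finger opening in m; "grasp_force": force on a finger pad.
Only numpy, scipy, OpenCV 4.12 (cv2) and the standard library are available. Lean on these libraries where they do the work, as an engineer would, in place of code of your own. Each camera call takes 0.05 s, during which the arm holds its last target. There are 200 camera calls.

## Task

On the tilting sensor frame, swing the black kickstand with the red peg over its centre, towards the robot and down, until it is fully down, while the frame still lies back on its rests. Then take the frame by its orange top bar, raise it upright without letting it drop back, and finish while still holding it upright by that bar: it tips back if let go. Leave the loose things around it where they are.

Things in the scene. Friction and masses are not known exactly. Their poses are not given: they have to be found in the camera images.
- base: Fixed dark steel base plate, 210 (x) x 180 (y) x 12 mm, centred 25 mm along +x. Origin: on the table, 30 mm below the frame's hinge axis, midway between the posts. x is level, the way the frame leans back (roughly away from the robot); y along the hinge axis to the kickstand's side; z up. Two rear rests with rubber rollers, at y +-67 mm, up to 106 mm high, stop the frame at 0.42 rad.
- tilt_frame: Aluminium frame, 0.7 to 1.2 kg: two 14 mm posts at y +-67 mm, 200 mm high, grey finned sensor head on its back (112 mm wide, z 44 to 136, reaching 78 mm back). Origin: on the hinge axis, midway; z up along the posts, y along the hinge axis, x to its back. Turns freely about y. Starts lying on the rests, z tilted 0.42 rad towards the base's +x; upright: z vertical.
- top_bar (a point): Middle of the frame's orange round top bar, 16 mm thick, 164 mm long along y, 208 mm from the hinge axis up the frame's z (axes as the frame's). 48 mm clear below it between the posts. The frame's own weight tips it back: upright it takes 1 to 2 N here to hold, lying back 2 to 4 N. With the kickstand down its foot meets the table 0.045 rad beyond upright; further on it is pushed up.
- kickstand (a joint): Angle of the kickstand to the frame, rad: 0 stowed, pointing up along the frame's post; grows as it swings to the frame's front (-x, towards the robot) and down; 2.5 fully down, at its stop. A spring beside it pulls it to the nearer end, with up to 0.15 N m at the ends and none at dead centre, 1.1 to 1.25. Past 1.4 it snaps down by itself.
- hub (a point): Pivot of the kickstand, at x 0, y +102, z 75 mm in the frame, in the middle plane of the leg. The pivot axis is parallel to the frame's y. The black leg is 12 mm wide and 10 mm thick and ends in a ball foot of 11 mm radius, centred 113.5 mm from the pivot.
- peg (a point): Red round peg at the free end of the kickstand, 13 mm thick, 95 mm from the pivot axis, sticking out along the frame's +y, away from the frame, by 51 mm from the leg's face. This point is on its axis, 34 mm along y from the leg's middle plane; the peg ends 22 mm further out.
- lens_ring: Loose aluminium ring, 52 mm across, 14 mm high, on the table beside the frame. Leave alone. Origin at centre of underside.
- reflector: Loose white target cylinder, 44 mm across, 70 mm high, standing behind the frame. Leave alone. Origin at centre of underside.
- mug: Loose blue mug, 80 mm across, 90 mm high. Leave alone. Origin at centre of underside.
- driver: Loose screwdriver with a red handle, lying. Leave alone. Origin at its middle, underside.
- adapter: Loose black power adapter box, 90 x 50 x 30 mm. Leave alone. Origin at centre of underside.
- spray: Loose blue bottle, 44 mm across, 110 mm high. Leave alone. Origin at centre of underside.

How it is judged:
By the outcome, as a careful person would: the job done as asked, in the order asked, and still so for the second after the job is handed in, while the arm keeps its last pose, push and grip.
It also fails if it takes over 48 s, if anything falls off the work surface, if the arm or the gripper's body presses on something with over 40 N, if the wrist force passes 120 N, or if a joint passes its speed limit or range.

## Working session

There is one attempt and no reset: what is moved stays moved. The work goes in short steps, Python scripts to look and compute and a tool call to move; the robot and the scene stay as the last step left them, time stands still between calls to the robot, and variables do not carry over. Pictures are saved under pics/ and viewed, at most 10 in all, crops included, and the job is handed in when it is done.

Besides the shell and the picture viewer there is one more tool, called after ">>>" as a command line: name --argument value ..., lists and objects as JSON in quotes. play_rows: Moves the arm, as the interface text tells. Its arguments: {"type":"object","properties":{"steps":{"type":"array"},"jaw":{"type":"number"},"squeeze":{"type":"number"}},"required":["steps"]}

```bash
mkdir -p pics; ls
python3 - <<'E'
from plant import r
import cv2,numpy as np,pickle
d={}
for n in("scene","top"):
    g=r.get_image(n);d[n]=g;cv2.imwrite(f"pics/{n}0.png",g["img"]);print(n,g["fx"],g["fy"],g["cx"],g["cy"],np.round(g["R"],4).tolist(),np.round(g["t"],4).tolist())
pickle.dump(d,open("cams.pkl","wb"))
s=r.read_state();print(s)
E
```

```text
pics
scene 383.08385023274434 383.08385023274434 258.511793250262 189.59920753629947 [[0.6868, 0.7266, 0.0202], [0.4279, -0.3817, -0.8192], [-0.5875, 0.5713, -0.5731]] [-0.4319, -0.0965, 1.6585]
top 448.4873478812464 448.4873478812464 262.8300466058738 191.8124897892062 [[-0.0219, -0.9996, -0.0169], [-0.9894, 0.0241, -0.1435], [0.1439, 0.0136, -0.9895]] [0.0568, 0.6099, 1.5842]
{'time_s': 0.1, 'qpos': array([-1.35260108e+00,  1.24448864e-01,  1.65156061e+00, -4.01281835e-06,
        1.36750962e+00, -8.26075294e-02]), 'qd': array([-0.00073294, -0.00247775, -0.00352604, -0.00133974, -0.00064844,
       -0.00053013]), 'joint_torque': array([ 1.98076677e-04, -4.24932146e+01, -3.66653287e+01, -3.86272109e-05,
        3.95257768e-03, -1.13128144e-05]), 'tcp_pos': array([ 0.19241937, -0.62022206,  0.20355649]), 'orientation': array([-3.10422701e+00, -4.70433864e-01,  2.11019599e-04]), 'wrist_force': array([-0.32002275,  0.41147292,  0.02176782]), 'moment': array([0.00082055, 0.02130663, 0.0140693 ]), 'grasp_force': 0.0, 'opening': 0.08529917852114118}
```

View pics/scene0.png

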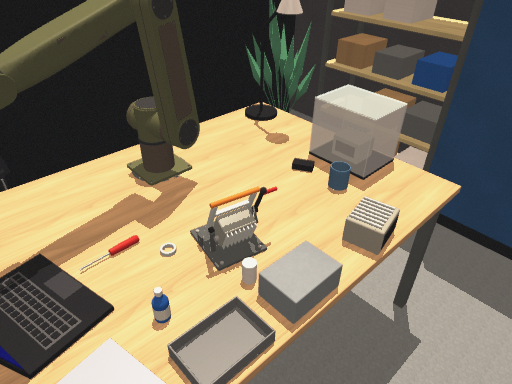

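View pics/top0.png

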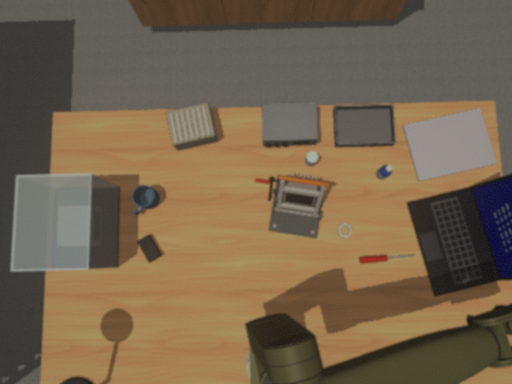

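The scene picture shows the frame near (235,225) leaning away from the robot, with the red peg at (270,190). In the top picture it is near (298,205), peg at (262,181), with the arm clear of it. Next I'll enlarge both.

Run:
```python
import cv2,numpy as np,pickle
d=pickle.load(open("cams.pkl","rb"))
def crop(n,x,y,w,h,s):
    return cv2.resize(d[n]["img"][y:y+h,x:x+w],None,fx=s,fy=s,interpolation=cv2.INTER_CUBIC)
a=crop("scene",186,180,98,90,4*2);b=crop("top",248,168,96,74,8)
cv2.imwrite("pics/c_scene.png",a[:600]);cv2.imwrite("pics/c_top.png",b)
print(a.shape,b.shape)
```

```text
(720, 784, 3) (592, 768, 3)
```

Run:
```python
import cv2
a=cv2.imread("pics/c_scene.png");print(a.shape)
```

```text
(600, 784, 3)
```

View pics/c_scene.png

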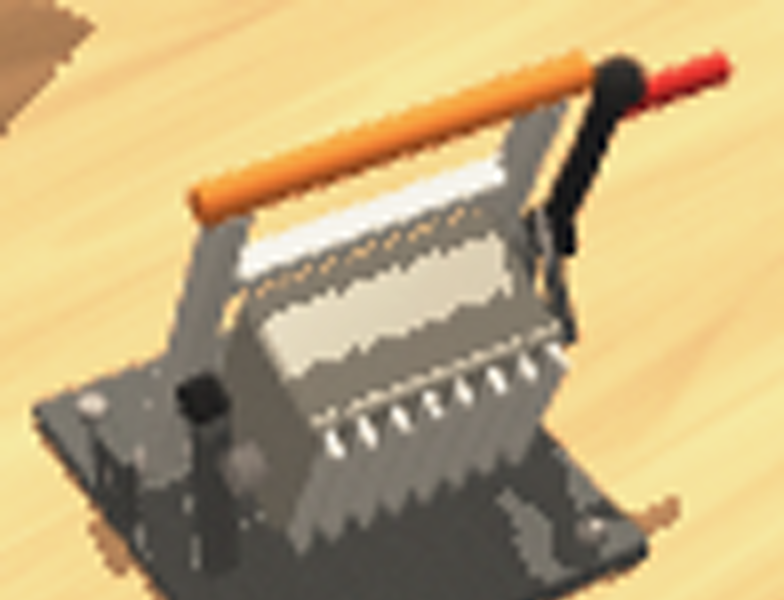

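View pics/c_top.png

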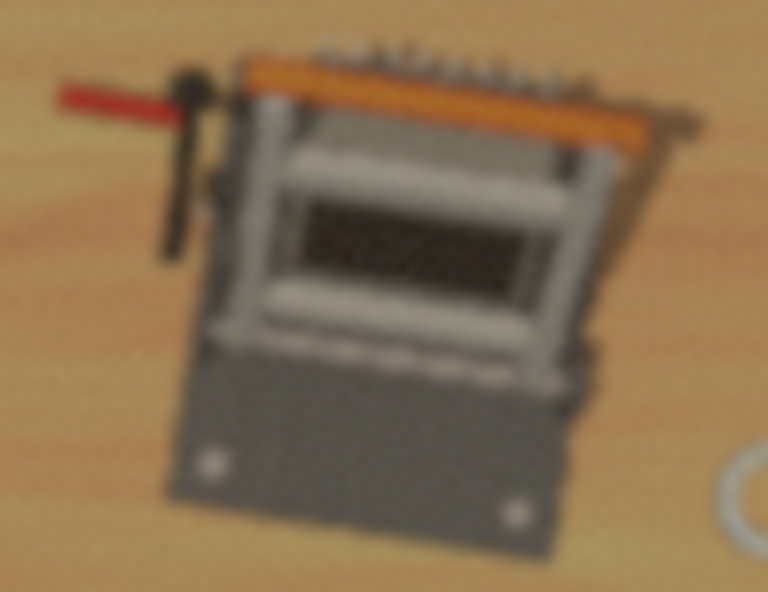

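The crops clearly show the orange bar ends, ball foot, peg tip and base corners, so I can fit the base pose (x, y, yaw) to all of them.

```bash
cat > h.py <<'E'
import numpy as np,pickle
from scipy.optimize import least_squares
A=0.42
def base_pt(p,th=None):  # frame pt -> base frame
    x,y,z=p
    return np.array([x*np.cos(th)+z*np.sin(th),y,0.03-x*np.sin(th)+z*np.cos(th)])
def world(p,P):
    c,s=np.cos(P[2]),np.sin(P[2]); return np.array([P[0]+c*p[0]-s*p[1],P[1]+s*p[0]+c*p[1],p[2]])
def kick(phi,r,y):  # frame coords
    return (-r*np.sin(phi),y,.075+r*np.cos(phi))
def proj(g,X):
    c=g["R"]@X+g["t"]; return np.array([g["fx"]*c[0]/c[2]+g["cx"],g["fy"]*c[1]/c[2]+g["cy"]])
E
python3 - <<'E'
from h import *
d=pickle.load(open("cams.pkl","rb"))
f=lambda *p:base_pt(p,A)
L=[("top",246,75,f(0,.082,.208)),("top",645,134,f(0,-.082,.208)),("top",170,496,np.array([-.08,.09,.012])),("top",550,556,np.array([-.08,-.09,.012])),
("top",62,97,f(0,.158,.170)),("top",192,90,f(0,.102,.1885)),
("scene",198,203,f(0,-.082,.208)),("scene",588,68,f(0,.082,.208)),("scene",724,67,f(0,.158,.170)),("scene",618,83,f(0,.102,.1885)),
("scene",38,408,np.array([-.08,-.09,.012])),("scene",648,550,np.array([.13,.09,.012]))]
o={"top":(248,168),"scene":(186,180)}
def res(P):
    return np.concatenate([proj(d[n],world(p,P))-(o[n]+(np.array([u,v])+.5)/8-.5) for n,u,v,p in L])
s=least_squares(res,[.6,-.1,0],loss='soft_l1')
print(s.x);print(np.round(res(s.x).reshape(-1,2),2).tolist())
P=s.x;np.save("P.npy",P)
print("bar",world(f(0,0,.208),P),"peg",world(f(*kick(0,.095,.136)),P))
for ph in np.arange(0,2.6,.25):
    print(round(ph,2),np.round(world(f(*kick(ph,.095,.136)),P),3))
E
```

```text
[ 0.53621412 -0.0752898  -0.18106136]
[[-0.39, -0.38], [-0.17, 0.01], [-0.91, 0.55], [0.39, 0.85], [-0.84, -0.25], [-0.11, 0.13], [-0.23, 1.55], [-0.2, 1.09], [-0.07, 0.66], [-0.03, 0.76], [-1.3, -0.04], [0.61, -0.7]]
bar [ 0.61964185 -0.0905626   0.2199225 ] peg [0.62889026 0.04600445 0.18522512]
0.0 [0.629 0.046 0.185]
0.25 [0.607 0.05  0.192]
0.5 [0.583 0.054 0.193]
0.75 [0.561 0.059 0.188]
1.0 [0.54  0.062 0.178]
1.25 [0.522 0.066 0.163]
1.5 [0.508 0.068 0.143]
1.75 [0.5   0.07  0.121]
2.0 [0.497 0.07  0.098]
2.25 [0.5   0.07  0.074]
2.5 [0.509 0.068 0.052]
```

```bash
cat >> h.py <<'E'
from scipy.spatial.transform import Rotation as Ro
P=np.load("P.npy")
def goal(pos,tilt=0,sgn=1):
    bx=np.array([np.cos(P[2]),np.sin(P[2]),0]);by=np.array([-bx[1],bx[0],0])
    R=np.stack([np.cross(sgn*bx,[0,0,-1]),sgn*bx,[0,0,-1]],1)
    R=Ro.from_rotvec(by*tilt)*Ro.from_matrix(R)
    return np.array(pos),R
def delta(st,g):
    q=Ro.from_rotvec(st["orientation"])
    return np.round((g[0]-st["tcp_pos"])/.15,3),np.round((g[1]*q.inv()).as_rotvec()/np.pi,4)
def W(p,tilt=A): return world(base_pt(p,tilt),P)
E
python3 - <<'E'
from h import *
from plant import r
st=r.read_state()
for s in(1,-1): print(s,delta(st,goal(W((0,.14,.17)),0,s)), (goal([0,0,0],0,s)[1]).as_matrix().round(2).tolist())
# tool targets for push: 21mm behind + arc
for ph in [0,.25,.5,.75,1,1.2,1.35,1.5]:
    b=base_pt(kick(ph,.095,.140),A); print(ph,np.round(world(b+[.021,0,-.012],P),3))
d=pickle.load(open("cams.pkl","rb"))
def onplane(n,u,v,z):
    g=d[n];ray=g["R"].T@np.array([(u-g["cx"])/g["fx"],(v-g["cy"])/g["fy"],1]);c=-g["R"].T@g["t"];return c+ray*(z-c[2])/ray[2]
print("reflector top",onplane("top",313,158,.07),onplane("scene",249,263,.07))
E
```

```text
1 (array([ 2.915,  4.468, -0.122]), array([-0.0005, -0.0004,  0.3466])) [[0.18, 0.98, 0.0], [0.98, -0.18, 0.0], [0.0, 0.0, -1.0]]
-1 (array([ 2.915,  4.468, -0.122]), array([-5.000e-04,  5.000e-04, -6.534e-01])) [[-0.18, -0.98, 0.0], [-0.98, 0.18, 0.0], [-0.0, 0.0, -1.0]]
0 [0.65  0.046 0.173]
0.25 [0.628 0.05  0.18 ]
0.5 [0.605 0.055 0.181]
0.75 [0.582 0.059 0.176]
1 [0.561 0.063 0.166]
1.2 [0.546 0.065 0.154]
1.35 [0.537 0.067 0.143]
1.5 [0.53  0.068 0.131]
reflector top [ 0.72611458 -0.14130845  0.07      ] [ 0.73277282 -0.13807129  0.07      ]
```

>>> play_rows --steps '[0.15,0.22,0.8,0,0,0.02,0.58,0.9,0.8,0,0,0.07,0.58,0.9,0.8,0,0,0.07,0.58,0.9,0.8,0,0,0.07,0.58,0.9,0.8,0,0,0.07,0.58,0.9,0.8,0,0,0.07]' --jaw -1

```text
time_s: 0.6
tcp_pos: [0.2829, -0.4832, 0.3304]
orientation: [3.027, 0.814, 0.005]
wrist_force: [1.0, 0.1, 0.6]
opening: 0.0125
grasp_force: 0.0
```

>>> play_rows --steps '[0.58,0.9,0.2,0,0,0.07,0.58,0.9,0.2,0,0,0.07,0.58,0.9,0.2,0,0,0.07,0.58,0.9,0.2,0,0,0.07,0.58,0.9,0.2,0,0,0.07]'

```text
time_s: 1.02
tcp_pos: [0.3694, -0.3469, 0.3564]
orientation: [2.924, 1.145, 0.005]
wrist_force: [-0.5, -1.0, 0.4]
opening: 0.0
grasp_force: 0.0
```

>>> play_rows --steps '[0.58,0.9,0,0,0,0.07,0.58,0.9,0,0,0,0.07,0.58,0.9,0,0,0,0.07,0.58,0.9,0,0,0,0.07,0.58,0.9,0,0,0,0.07]'

```text
time_s: 1.43
tcp_pos: [0.4556, -0.2118, 0.3538]
orientation: [-2.78, -1.459, -0.002]
wrist_force: [-0.1, 0.1, 0.4]
opening: -0.0001
grasp_force: 0.0
```

>>> play_rows --steps '[0.7,0.9,0,0,0,0.07,0.7,0.9,0,0,0,0.07,0.7,0.9,0,0,0,0.07,0.7,0.9,0,0,0,0.07,0.7,0.9,0,0,0,0.07]'

```text
time_s: 1.85
tcp_pos: [0.5607, -0.0772, 0.3529]
orientation: [-2.604, -1.753, -0.0]
wrist_force: [-1.5, -0.0, 0.1]
opening: 0.0001
grasp_force: 0.0
```

Run:
```python
from h import *
from plant import r
st=r.read_state();print(st["tcp_pos"],st["opening"],st["time_s"])
print(delta(st,goal([.67,.046,.30],0,1)))
```

```text
[ 0.56074715 -0.07719256  0.35289338] 8.973708876417376e-05 1.85
(array([ 0.728,  0.821, -0.353]), array([-0.0007, -0.0005,  0.0651]))
```

>>> play_rows --steps '[0.73,0.82,0,0,0,0.065,0.73,0.82,0,0,0,0.065,0.73,0.82,0,0,0,0.065,0.73,0.82,0,0,0,0.065,0.73,0.82,-0.4,0,0,0.065,0.73,0.82,-0.4,0,0,0.065,0.73,0.82,-0.8,0,0,0.065,0.73,0.82,-0.8,0,0,0.065,0.73,0.82,-0.8,0,0,0.065]'

```text
time_s: 2.6
tcp_pos: [0.6645, 0.0408, 0.2261]
orientation: [-2.413, -1.999, 0.016]
wrist_force: [-0.9, -0.6, -0.3]
opening: 0.0
grasp_force: 0.0
```

Run:
```python
from h import *
from plant import r
import cv2
g=r.get_image("scene");w=r.get_image("wrist");st=r.read_state()
a=cv2.resize(g["img"][165:265,180:300],None,fx=3.3,fy=3.3,interpolation=cv2.INTER_CUBIC)
b=cv2.resize(w["img"],(440,330))
print(a.shape);c=np.zeros((330,396+400,3),np.uint8);c[:,:396]=a[:330,:396];c[:300,396:]=cv2.resize(w["img"],(400,300));cv2.imwrite("pics/p1.png",c)
print(st["tcp_pos"]);print(delta(st,goal(W((0,.14,.17))+[.021*.984,-.004,-.012])))
```

```text
(330, 396, 3)
[0.6676761  0.04098141 0.23365386]
(array([-0.116,  0.033, -0.403]), array([ 0.0001, -0.0007,  0.0019]))
```

View pics/p1.png

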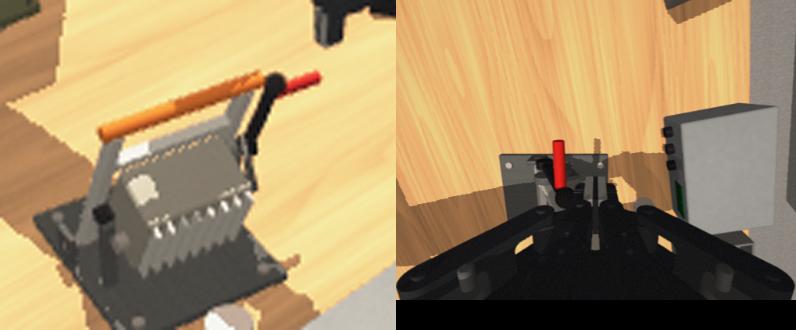

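The scene crop shows the shut fingers just behind the peg (about (320,40)). The wrist view shows the peg at (558,165), left of the fingers at (597,200), so they are on its far side as planned. I'll descend and begin the push.

>>> play_rows --steps '[0,0.03,-0.2,0,0,0,0,0.03,-0.4,0,0,0,0,0.03,-0.4,0,0,0,0,0.03,-0.4,0,0,0,-0.06,0.03,-0.4,0,0,0,-0.12,0.035,-0.4,0,0,0,-0.19,0.045,-0.38,0,0,0,-0.265,0.06,-0.36,0,0,0,-0.34,0.07,-0.35,0,0,0,-0.34,0.07,-0.35,0,0,0]'

```text
time_s: 3.53
tcp_pos: [0.6159, 0.0532, 0.1848]
orientation: [2.416, 2.005, 0.004]
wrist_force: [0.6, 0.3, 0.3]
opening: -0.0001
grasp_force: 0.0
```

Run:
```python
from h import *
from plant import r
import cv2
g=r.get_image("scene");w=r.get_image("wrist");st=r.read_state()
a=cv2.resize(g["img"][165:265,180:300],None,fx=3.3,fy=3.3,interpolation=cv2.INTER_CUBIC)
c=np.zeros((330,396+400,3),np.uint8);c[:,:396]=a[:330,:396];c[:300,396:]=cv2.resize(w["img"],(400,300));cv2.imwrite("pics/p2.png",c)
print(st["tcp_pos"],st["wrist_force"])
for ph in [.5,.75,1,1.2,1.35,1.5,1.6]:
    b=base_pt(kick(ph,.095,.140),A); print(ph,np.round((world(b+[.021,0,-.012],P)-st["tcp_pos"])/.15,3))
```

```text
[0.61718341 0.05283029 0.18397912] [-0.22935047  0.21924348 -0.15940907]
0.5 [-0.083  0.011 -0.019]
0.75 [-0.235  0.039 -0.051]
1 [-0.375  0.065 -0.12 ]
1.2 [-0.472  0.082 -0.2  ]
1.35 [-0.533  0.093 -0.271]
1.5 [-0.583  0.103 -0.351]
1.6 [-0.609  0.107 -0.409]
```

View pics/p2.png

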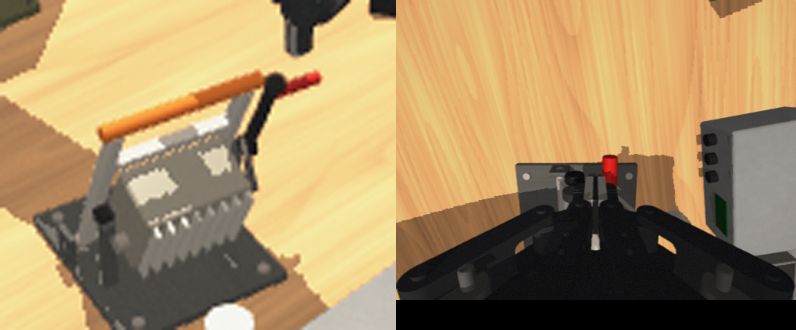

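The scene crop shows the peg unmoved at (300,85), with the fingertips apparently beyond or above it at (298,52). I'll check this by projecting the tip and peg.

Run:
```python
from h import *
from plant import r
g=r.get_image("scene");w=r.get_image("wrist");st=r.read_state()
q=Ro.from_rotvec(st["orientation"]).as_matrix();t=st["tcp_pos"]
print("tipext",r.tip_extent,"q",q.round(2).tolist())
for n,X in(("tcp",t),("tip",t+q[:,2]*.008),("peg tip",W((0,.158,.17))),("peg",W((0,.140,.17))),("ball",W((0,.102,.1885)))):
    p=proj(g,X);pw=proj(w,X); print(n,X.round(3),"scene crop",((p-[180,165])*3.3).round(0),"wrist view",(pw*400/512+[396,0]).round(0))
print("cam",(-g["R"].T@g["t"]).round(2),(-w["R"].T@w["t"]).round(3))
```

```text
tipext 0.008 q [[0.19, 0.98, 0.0], [0.98, -0.19, -0.0], [0.0, 0.0, -1.0]]
tcp [0.617 0.053 0.183] scene crop [294.  79.] wrist view [596. 174.]
tip [0.617 0.053 0.175] scene crop [294.  86.] wrist view [596. 171.]
peg tip [0.633 0.068 0.185] scene crop [317.  78.] wrist view [612. 155.]
peg [0.63  0.05  0.185] scene crop [301.  83.] wrist view [611. 176.]
ball [0.63  0.011 0.202] scene crop [273.  85.] wrist view [621. 227.]
cam [ 1.31 -0.67  0.88] [0.629 0.12  0.352]
```

Run:
```python
from h import *
from plant import r
import cv2
g=r.get_image("scene");w=r.get_image("wrist");t=r.get_image("top")
print(((proj(g,np.array([.6677,.041,.226]))-[180,165])*3.3).round())
def cr(im,x,y,W_,H,s): return cv2.resize(im[y:y+H,x:x+W_],None,fx=s,fy=s,interpolation=cv2.INTER_CUBIC)
a=cr(g["img"],230,140,66,60,6);b=cr(w["img"],180,160,160,145,2.5);c=cr(t["img"],235,165,66,38,6)
o=np.zeros((600,800,3),np.uint8);o[:360,:396]=a;o[:362,400:]=b[:362];o[365:365+228,:396]=c
cv2.imwrite("pics/p3.png",o)
```

```text
[326.  69.]
```

View pics/p3.png

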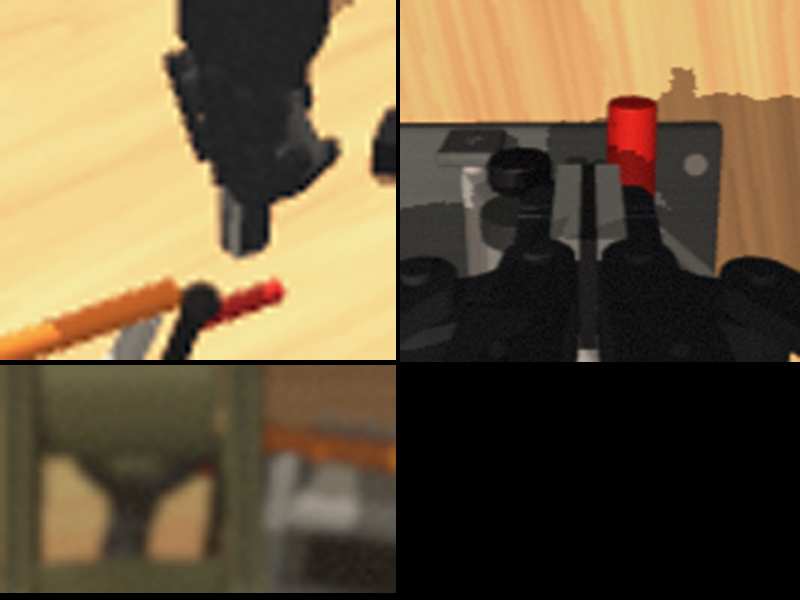

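The fingers hang visibly higher than the stated TCP suggests: tip at (243,252) in the scene crop, peg tip at (278,290). I'll triangulate the tip from the scene and wrist cameras.

Run:
```python
from h import *
from plant import r
g=r.get_image("scene");w=r.get_image("wrist");st=r.read_state()
def ray(g,u,v):
    d=g["R"].T@np.array([(u-g["cx"])/g["fx"],(v-g["cy"])/g["fy"],1]);return -g["R"].T@g["t"],d/np.linalg.norm(d)
c1,d1=ray(g,230+243/6,140+252/6);c2,d2=ray(w,180+187/2.5,160+165/2.5)
s=np.linalg.lstsq(np.stack([d1,-d2],1),c2-c1,rcond=None)[0]
p1,p2=c1+d1*s[0],c2+d2*s[1];print(p1.round(4),p2.round(4),st["tcp_pos"].round(4),st["qpos"].round(4))
t=st["tcp_pos"]
for k in range(-4,3): 
    X=t+[0,0,.01*k*-1];print(round(X[2],3),(proj(g,X)-[230,140])*6,(proj(w,X)-[180,160])*2.5+[400,0])
print((c1+d1*((.617-c1[0])/d1[0])).round(3))
print(w["R"].round(3).tolist())
```

```text
[0.6156 0.059  0.2057] [0.6177 0.0604 0.205 ] [0.6172 0.0526 0.182 ] [-1.6000e-03  7.2800e-02  1.7438e+00 -0.0000e+00  1.3254e+00  1.8470e-01]
0.222 [237.66729851 231.92933624] [591.56750374 231.05768219]
0.212 [236.9645772  247.87600951] [591.34299731 209.43769921]
0.202 [236.26851173 263.6716435 ] [591.14525291 190.3949015 ]
0.192 [235.57900798 279.31837395] [590.9697545  173.49439401]
0.182 [234.89597362 294.81829652] [590.81294803 158.39392108]
0.172 [234.219318   310.17346774] [590.67199822 144.82044655]
0.162 [233.54895219 325.3859059 ] [590.54461565 132.55349689]
[0.617 0.058 0.207]
[[0.983, -0.186, -0.001], [-0.178, -0.946, 0.27], [-0.051, -0.265, -0.963]]
```

The two rays agree within 2 mm: the shut fingertips are really at about z 0.205, some 30 mm above what the stated TCP implies. That means they passed over the peg. I'll go back around, about 27 mm lower.

>>> play_rows --steps '[0,0,0.1,0,0,0,0.17,-0.05,0.1,0,0,0,0.33,-0.08,0.1,0,0,0,0.33,-0.08,0.1,0,0,0,0.33,-0.08,-0.1,0,0,0,0.33,-0.08,-0.24,0,0,0,0.33,-0.08,-0.24,0,0,0,0.33,-0.08,-0.24,0,0,0]'

```text
time_s: 4.65
tcp_pos: [0.6651, 0.0407, 0.1442]
orientation: [-2.416, -2.003, 0.005]
wrist_force: [-0.2, 0.0, 0.7]
opening: 0.0001
grasp_force: 0.0
```

>>> play_rows --steps '[-0.06,0.01,0,0,0,0,-0.12,0.02,0,0,0,0,-0.18,0.03,0.02,0,0,0,-0.24,0.04,0.04,0,0,0,-0.24,0.04,0.04,0,0,0,-0.24,0.04,0.04,0,0,0]'

```text
time_s: 5.15
tcp_pos: [0.6309, 0.0469, 0.1542]
orientation: [2.416, 2.004, 0.004]
wrist_force: [1.5, 0.7, 0.7]
opening: -0.0001
grasp_force: 1.0
```

```bash
cat > redpeg.py <<'E'
from h import *
from plant import r
import cv2
g=r.get_image("scene");st=r.read_state()
print(st["tcp_pos"].round(4),st["wrist_force"].round(2),st["time_s"])
h=cv2.cvtColor(g["img"][160:240,225:300],cv2.COLOR_BGR2HSV)
m=((h[...,0]<6)|(h[...,0]>173))&(h[...,1]>170)
v,u=np.nonzero(m)
print("red n",len(u),"ext",u.min()+225,u.max()+225,v.min()+160,v.max()+160,"mean",u.mean()+225,v.mean()+160)
for ph in np.arange(0,2.6,.25): print(round(ph,2),proj(g,W(kick(ph,.095,.138))).round(1),end=" ")
E
python3 redpeg.py
```

```text
[0.631  0.0467 0.1536] [ 2.11 -0.12  1.81] 5.2
red n 21 ext 261 267 185 189 mean 264.3333333333333 187.0952380952381
0.0 [270.8 190.5] 0.25 [266.9 185.2] 0.5 [262.8 181.4] 0.75 [258.8 179.3] 1.0 [255.3 178.9] 1.25 [252.3 180.2] 1.5 [250.2 183. ] 1.75 [248.8 187.1] 2.0 [248.4 192.2] 2.25 [248.8 198. ] 2.5 [250.1 204.2]
```

>>> play_rows --steps '[-0.09,0.01,0,0,0,0,-0.17,0.02,0,0,0,0,-0.25,0.035,-0.01,0,0,0,-0.33,0.05,-0.03,0,0,0,-0.4,0.065,-0.06,0,0,0,-0.47,0.075,-0.1,0,0,0,-0.47,0.075,-0.1,0,0,0,-0.47,0.075,-0.1,0,0,0]'

```text
time_s: 5.87
tcp_pos: [0.5593, 0.0579, 0.1364]
orientation: [-2.417, -2.005, 0.002]
wrist_force: [-0.3, -0.7, -0.3]
opening: 0.0003
grasp_force: 0.0
```

```bash
python3 redpeg.py
```

```text
[0.56   0.0579 0.137 ] [ 0.06  0.1  -0.55] 5.9167
red n 21 ext 248 254 178 182 mean 251.0 179.71428571428572
0.0 [270.8 190.5] 0.25 [266.9 185.2] 0.5 [262.8 181.4] 0.75 [258.8 179.3] 1.0 [255.3 178.9] 1.25 [252.3 180.2] 1.5 [250.2 183. ] 1.75 [248.8 187.1] 2.0 [248.4 192.2] 2.25 [248.8 198. ] 2.5 [250.1 204.2]
```

>>> play_rows --steps '[-0.05,0.01,-0.03,0,0,0,-0.1,0.015,-0.07,0,0,0,-0.15,0.025,-0.12,0,0,0,-0.2,0.03,-0.18,0,0,0,-0.25,0.035,-0.24,0,0,0,-0.28,0.04,-0.26,0,0,0,-0.28,0.04,-0.26,0,0,0,-0.28,0.04,-0.26,0,0,0]'

```text
time_s: 6.58
tcp_pos: [0.5177, 0.064, 0.0979]
orientation: [-2.418, -2.005, 0.0]
wrist_force: [-0.1, -0.1, -0.2]
opening: -0.0
grasp_force: 0.0
```

```bash
python3 redpeg.py
```

```text
[0.5183 0.064  0.0985] [0.32 0.75 0.74] 6.6333
red n 8 ext 253 255 201 203 mean 254.125 202.125
0.0 [270.8 190.5] 0.25 [266.9 185.2] 0.5 [262.8 181.4] 0.75 [258.8 179.3] 1.0 [255.3 178.9] 1.25 [252.3 180.2] 1.5 [250.2 183. ] 1.75 [248.8 187.1] 2.0 [248.4 192.2] 2.25 [248.8 198. ] 2.5 [250.1 204.2]
```

The red peg has dropped to the fully-down position (peg tip (254,202); the fit gives 2.5 rad there). Now I'll lift clear, open the jaws partly, and stand off above the bar, tilted along the frame.

>>> play_rows --steps '[0,0,0.25,0,0,0,0,0,0.5,0,0,0,0,0,0.75,0,0,0,0,0,1,0,0,0,0,-0.1,1,0,0,0,0,-0.2,1,0,0,0,0,-0.2,1,0,0,0]'

```text
time_s: 7.22
tcp_pos: [0.5193, 0.0323, 0.2505]
orientation: [2.417, 2.001, 0.004]
wrist_force: [0.1, -0.6, 0.1]
opening: 0.0001
grasp_force: 0.0
```

>>> play_rows --steps '[0.1,-0.1,0.25,0.006,0.033,0,0.3,-0.3,0.3,0.012,0.066,0,0.5,-0.5,0.25,0.018,0.1,0,0.7,-0.7,0.2,0.024,0.132,0,0.84,-0.86,0.2,0.024,0.132,0,0.84,-0.86,0.2,0.024,0.132,0,0.84,-0.86,0.2,0.024,0.132,0,0.84,-0.86,0.2,0.024,0.132,0]' --jaw 0.2

```text
time_s: 7.88
tcp_pos: [0.6443, -0.0947, 0.278]
orientation: [-2.15, -1.783, 0.384]
wrist_force: [0.3, 0.5, 0.2]
opening: 0.0509
grasp_force: 0.0
```

```bash
cat > look.py <<'E'
import sys
from h import *
from plant import r
import cv2
g=r.get_image("scene");w=r.get_image("wrist");st=r.read_state()
pickle.dump((g,w,st),open("look.pkl","wb"))
def cr(im,x,y,W_,H,s): return cv2.resize(im[y:y+H,x:x+W_],None,fx=s,fy=s,interpolation=cv2.INTER_CUBIC)
o=np.zeros((600,800,3),np.uint8)
o[:570,:396]=cr(g["img"],196,140,66,95,6);o[:450,400:]=cr(w["img"],100,100,266,300,1.5)[:450,:399] if 0 else cv2.resize(w["img"][84:384,128:394],(400,450),interpolation=cv2.INTER_CUBIC)
cv2.imwrite(sys.argv[1],o)
print(st["tcp_pos"],st["opening"],st["time_s"],st["wrist_force"].round(1))
u=np.array([np.sin(A)*np.cos(P[2]),np.sin(A)*np.sin(P[2]),np.cos(A)])
print("scene bar",(proj(g,W((0,0,.208)))-[196,140])*6,"wrist bar",[((proj(w,W((0,y,.208)))-[128,84])*1.5+[400,0]).round() for y in(-.08,0,.08)])
q=Ro.from_rotvec(st["orientation"]).as_matrix();t=st["tcp_pos"]
for k in(.008,0,-.011,-.023,-.042): print(k,((proj(g,t+q[:,2]*k)-[196,140])*6).round(),((proj(w,t+q[:,2]*k)-[128,84])*1.5+[400,0]).round())
E
python3 look.py pics/p4.png
```

```text
[ 0.64383886 -0.09393693  0.27989902] 0.0509100600007068 7.9833 [-0.8  0.7  0.9]
scene bar [235.75308579 345.17254415] wrist bar [array([595., 288.]), array([594., 169.]), array([594.,  28.])]
0.008 [259. 276.] [591. 203.]
0 [262. 267.] [591. 209.]
-0.011 [267. 253.] [591. 219.]
-0.023 [272. 238.] [591. 232.]
-0.042 [281. 214.] [591. 256.]
```

View pics/p4.png

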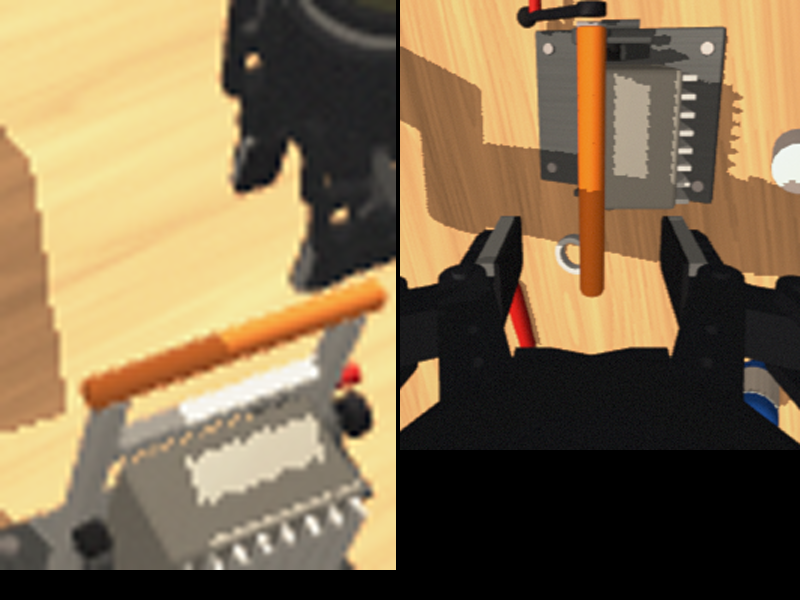

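The wrist view shows the orange bar centred between the fingers: bar at column 592, finger midpoint at 591. It also shows the kickstand folded down at (560,12). The scene view has the tip midpoint at (275,238), which again puts the tips about 23 mm behind the stated TCP. I'll advance 100 mm along the frame's axis, then close.

>>> play_rows --steps '[-0.043,0.008,-0.1,0,0,0,-0.087,0.016,-0.2,0,0,0,-0.13,0.024,-0.3,0,0,0,-0.173,0.032,-0.4,0,0,0,-0.217,0.04,-0.5,0,0,0,-0.262,0.048,-0.61,0,0,0,-0.262,0.048,-0.61,0,0,0,-0.262,0.048,-0.61,0,0,0,-0.262,0.048,-0.61,0,0,0]'

```text
time_s: 8.73
tcp_pos: [0.6053, -0.0874, 0.189]
orientation: [-2.152, -1.786, 0.382]
wrist_force: [0.7, 0.5, 0.9]
opening: 0.0511
grasp_force: 0.0
```

```bash
python3 look.py pics/p5.png
```

```text
[ 0.60576135 -0.08776232  0.18895584] 0.05129103255507804 8.8333 [-0.   0.7  0.2]
scene bar [235.75308579 345.17254415] wrist bar [array([594., 421.]), array([594., 246.]), array([593.,  11.])]
0.008 [220. 389.] [592. 203.]
0 [223. 381.] [592. 210.]
-0.011 [227. 369.] [592. 220.]
-0.023 [232. 356.] [592. 232.]
-0.042 [239. 336.] [593. 256.]
```

View pics/p5.png

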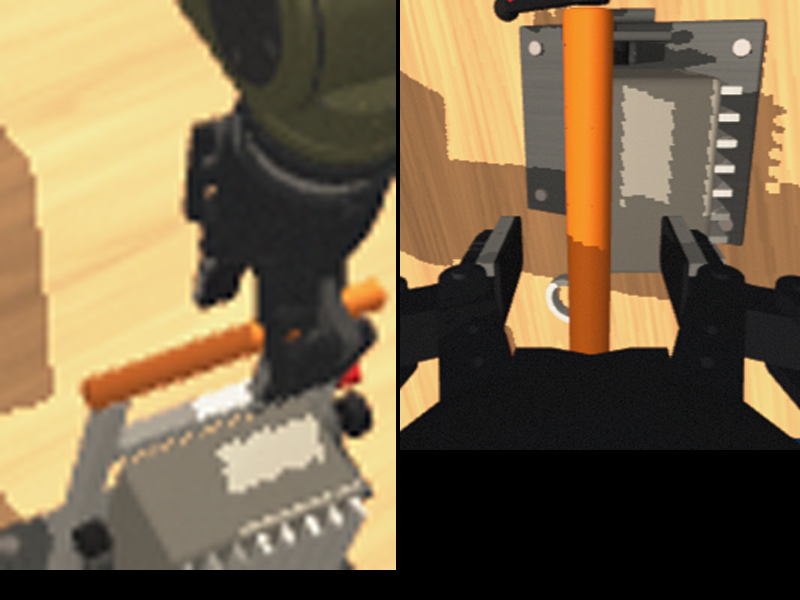

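The wrist view shows the bar centred between the pads (bar 589, finger midpoint 591). In the scene view the tips straddle it, reaching about 11 mm below its axis. I'll go 6 mm deeper and close with a moderate grip.

>>> play_rows --steps '[-0.016,0.003,-0.037,0,0,0,-0.016,0.003,-0.037,0,0,0,-0.016,0.003,-0.037,0,0,0]'

```text
time_s: 9.08
tcp_pos: [0.6022, -0.0874, 0.1809]
orientation: [-2.15, -1.783, 0.385]
wrist_force: [0.8, 0.9, -0.6]
opening: 0.0512
grasp_force: 0.0
```

>>> play_rows --steps '[0,0,0,0,0,0,0,0,0,0,0,0,0,0,0,0,0,0,0,0,0,0,0,0,0,0,0,0,0,0,0,0,0,0,0,0,0,0,0,0,0,0,0,0,0,0,0,0]' --jaw -1 --squeeze 40

```text
time_s: 9.75
tcp_pos: [0.6012, -0.0872, 0.1819]
orientation: [-2.148, -1.781, 0.387]
wrist_force: [-4.3, 1.3, 3.3]
opening: 0.0143
grasp_force: 39.2
```

Run:
```python
from h import *
from plant import r
st=r.read_state();t=st["tcp_pos"];print(t,st["opening"],st["grasp_force"],st["wrist_force"],st["moment"])
h=np.array([P[0],P[1],.03]);by=np.array([-np.sin(P[2]),np.cos(P[2]),0])
v=t-h
for a in np.arange(.06,.43,.06).tolist()+[.42,.43]:
    print(round(a,3),((Ro.from_rotvec(-by*a).apply(v)-v)/.15).round(3),(-by*a/np.pi).round(4))
q=Ro.from_rotvec(st["orientation"]).as_matrix();print("tool z",q[:,2],"tilt",np.arctan2(-q[:,2]@np.cross(by,[0,0,1]),-q[2,2]))
print("radial angle of tcp",np.arctan2(v@np.cross(by,[0,0,1]),v[2]))
```

```text
[ 0.60123366 -0.08723806  0.18192115] 0.01434422338371788 39.17804002761841 [-4.25410484  1.306932    3.32950191] [0.16864525 0.79878397 0.01680077]
0.06 [-0.061  0.011  0.025] [-0.0034 -0.0188 -0.    ]
0.12 [-0.122  0.022  0.045] [-0.0069 -0.0376 -0.    ]
0.18 [-0.185  0.034  0.063] [-0.0103 -0.0564 -0.    ]
0.24 [-0.249  0.046  0.076] [-0.0138 -0.0751 -0.    ]
0.3 [-0.314  0.057  0.085] [-0.0172 -0.0939 -0.    ]
0.36 [-0.379  0.069  0.09 ] [-0.0206 -0.1127 -0.    ]
0.42 [-0.444  0.081  0.092] [-0.0241 -0.1315 -0.    ]
0.42 [-0.444  0.081  0.092] [-0.0241 -0.1315 -0.    ]
0.43 [-0.455  0.083  0.092] [-0.0246 -0.1346 -0.    ]
tool z [-0.40550194  0.07363846 -0.91112324] tilt 0.4247946261766335
radial angle of tcp 0.4104349180225269
```

>>> play_rows --steps '[-0.03,0.005,0.013,-0.0017,-0.0094,0,-0.061,0.011,0.025,-0.0034,-0.0188,0,-0.091,0.016,0.035,-0.0052,-0.0282,0,-0.122,0.022,0.045,-0.0069,-0.0376,0,-0.154,0.028,0.054,-0.0086,-0.047,0,-0.185,0.034,0.063,-0.0103,-0.0564,0,-0.185,0.034,0.063,-0.0103,-0.0564,0]'

```text
time_s: 10.33
tcp_pos: [0.5741, -0.0822, 0.1914]
orientation: [-2.271, -1.883, 0.228]
wrist_force: [2.5, -0.3, 0.2]
opening: 0.0147
grasp_force: 41.2
```

```bash
cat > fit.py <<'E'
from h import *
from plant import r
import cv2
from scipy.optimize import minimize_scalar
st=r.read_state();t=st["tcp_pos"];print(t,st["opening"],st["grasp_force"],st["wrist_force"].round(1),st["moment"].round(2),st["time_s"])
by=np.array([-np.sin(P[2]),np.cos(P[2]),0]);bx=np.cross(by,[0,0,1])
q=Ro.from_rotvec(st["orientation"]).as_matrix();v=t-[P[0],P[1],.03]
print("tool tilt",np.arctan2(-q[:,2]@bx,-q[2,2]),"radial",np.arctan2(v@bx,v[2]),np.hypot(v@bx,v[2]))
# orange bar pixels in scene and their fit: near end (y=-82) and far end
for n in("scene","top"):
    g=r.get_image(n);h=cv2.cvtColor(g["img"],cv2.COLOR_BGR2HSV)
    m=np.zeros(h.shape[:2],bool);x,y,w_,hh=(195,160,75,80) if n=="scene" else(265,165,80,40)
    s=h[y:y+hh,x:x+w_];mm=(s[...,0]>7)&(s[...,0]<19)&(s[...,1]>205)
    n_,lab,stt,_=cv2.connectedComponentsWithStats(mm.astype(np.uint8));
    if n_<2: print(n,"none");continue
    k=1+stt[1:,4].argmax();V,U=np.nonzero(lab==k);U=U+x;V=V+y
    i=U.argmin() if n=="scene" else U.argmax()
    e=np.array([U[i],V[U==U[i]].mean()]);print(n,len(U),"u",U.min(),U.max(),"end",e,{round(a,2):proj(g,W((0,-.082,.208),a)).round(1).tolist() for a in(.42,.24,.1,.05,0,-.05)})
E
python3 fit.py
```

```text
[ 0.57410227 -0.08219175  0.19141681] 0.014665088492672482 41.16208076477051 [ 2.5 -0.3  0.2] [ 0.01 -0.19  0.05] 10.3333
tool tilt 0.2391039362367257 radial 0.2342067607173513 0.1659473817668245
scene none
top none
```

>>> play_rows --steps '[-0.032,0.006,0.007,-0.0017,-0.0094,0,-0.064,0.012,0.013,-0.0034,-0.0188,0,-0.097,0.018,0.018,-0.0052,-0.0282,0,-0.129,0.023,0.022,-0.0069,-0.0376,0,-0.162,0.029,0.025,-0.0086,-0.047,0,-0.194,0.035,0.027,-0.0103,-0.0564,0,-0.227,0.041,0.028,-0.0121,-0.0658,0,-0.259,0.047,0.029,-0.0138,-0.0751,0,-0.259,0.047,0.029,-0.0138,-0.0751,0,-0.259,0.047,0.029,-0.0138,-0.0751,0]'

```text
time_s: 11.27
tcp_pos: [0.5366, -0.0752, 0.1963]
orientation: [-2.418, -2.005, 0.0]
wrist_force: [0.8, 0.9, 6.1]
opening: 0.0141
grasp_force: 41.6
```

```bash
sed -i 's/(s\[...,0\]>7)&(s\[...,0\]<19)&(s\[...,1\]>205)/(s[...,0]>6)\&(s[...,0]<16)\&(s[...,1]>175)/' fit.py; python3 fit.py
python3 - <<'E'
from h import *
from plant import r
import cv2
g=r.get_image("scene");t=r.get_image("top")
def cr(im,x,y,W_,H,s): return cv2.resize(im[y:y+H,x:x+W_],None,fx=s,fy=s,interpolation=cv2.INTER_CUBIC)
o=np.zeros((600,800,3),np.uint8);o[:,:400]=cr(g["img"],185,140,80,120,5);o[:400,400:]=cr(t["img"],255,165,80,80,5)
cv2.imwrite("pics/p6.png",o)
for a in(.1,.05,0,-.05): print(a,[((proj(g,W(p,a))-[185,140])*5).round().tolist() for p in((0,-.082,.208),(0,.082,.208),(-.0,-.067,.02),kick(2.5,.1135,.102),kick(2.5,.095,.158))])
E
```

```text
[ 0.5365611  -0.0752215   0.19625747] 0.014132645935584916 41.6121107339859 [0.8 0.9 6.1] [0.24 0.1  0.03] 11.2667
tool tilt 0.00021613620146936018 radial 0.0019789282183754566 0.1662577946736642
scene 105 u 197 219 end [197.  185.5] {0.42: [210.1, 206.5], 0.24: [204.2, 196.7], 0.1: [199.7, 190.4], 0.05: [198.1, 188.4], 0: [196.5, 186.6], -0.05: [195.0, 185.0]}
top 24 u 275 281 end [281.  201.5] {0.42: [328.0, 184.3], 0.24: [327.0, 194.5], 0.1: [325.9, 203.1], 0.05: [325.5, 206.3], 0: [325.0, 209.5], -0.05: [324.6, 212.7]}
0.1 [[73.0, 252.0], [314.0, 173.0], [101.0, 467.0], [270.0, 359.0], [345.0, 329.0]]
0.05 [[65.0, 242.0], [305.0, 164.0], [101.0, 466.0], [271.0, 363.0], [345.0, 332.0]]
0 [[58.0, 233.0], [296.0, 156.0], [100.0, 465.0], [271.0, 368.0], [345.0, 335.0]]
-0.05 [[50.0, 225.0], [288.0, 149.0], [99.0, 464.0], [272.0, 372.0], [345.0, 338.0]]
```

View pics/p6.png

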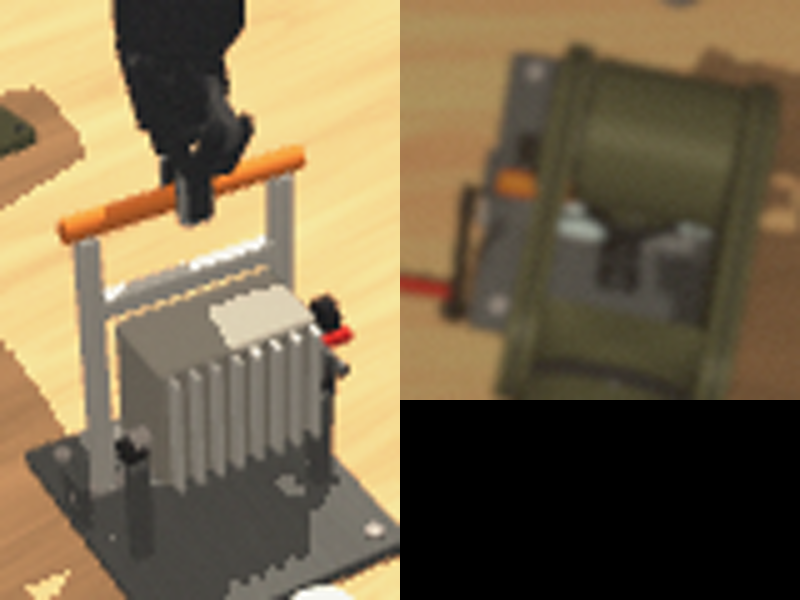

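The scene crop shows the frame upright and held. Bar ends are at (64,231) and (300,157), about 0.01–0.03 rad short of vertical, and the peg at (345,335) is exactly where fully down predicts. I'll trim forward about 0.015 rad and settle.

>>> play_rows --steps '[-0.008,0.0015,0.002,-0.0004,-0.0024,0,-0.0164,0.003,0.003,-0.0009,-0.0047,0,-0.0164,0.003,0.003,-0.0009,-0.0047,0,-0.0164,0.003,0.003,-0.0009,-0.0047,0,-0.0164,0.003,0.003,-0.0009,-0.0047,0,-0.0164,0.003,0.003,-0.0009,-0.0047,0,-0.0164,0.003,0.003,-0.0009,-0.0047,0,-0.0164,0.003,0.003,-0.0009,-0.0047,0]'

```text
time_s: 12.13
tcp_pos: [0.5344, -0.0748, 0.1963]
orientation: [2.41, 1.998, 0.014]
wrist_force: [0.7, 1.8, 5.8]
opening: 0.0146
grasp_force: 41.6
```

```bash
python3 fit.py
python3 - <<'E'
from h import *
from plant import r
import cv2
# subpixel bar shift vs. start picture: orange cap of near end, same threshold both
d=pickle.load(open("cams.pkl","rb"));g=r.get_image("scene")
for im,th,(x,y) in((d["scene"]["img"],.42,(200,195)),(g["img"],0,(187,175))):
    s=cv2.cvtColor(cv2.resize(im[y:y+20,x:x+20],None,fx=8,fy=8,interpolation=cv2.INTER_CUBIC),cv2.COLOR_BGR2HSV)
    m=(s[...,0]<17)&(s[...,0]>5)&(s[...,1]>185);V,U=np.nonzero(m);u0=U.min();k=(U<u0+12)
    print(th,"end",U.min()/8+x,V[k].mean()/8+y,"pred",proj(g,W((0,-.082,.208),th)),len(U))
E
```

```text
[ 0.53438525 -0.07481268  0.19627712] 0.014553317066057333 41.57273769378662 [0.7 1.8 5.8] [0.27 0.13 0.07] 12.1333
tool tilt -0.014102860274669346 radial -0.011335316129344002 0.1662878076367693
scene 102 u 196 219 end [196.  184.5] {0.42: [210.1, 206.5], 0.24: [204.2, 196.7], 0.1: [199.7, 190.4], 0.05: [198.1, 188.4], 0: [196.5, 186.6], -0.05: [195.0, 185.0]}
top 22 u 275 280 end [280.  202.5] {0.42: [328.0, 184.3], 0.24: [327.0, 194.5], 0.1: [325.9, 203.1], 0.05: [325.5, 206.3], 0: [325.0, 209.5], -0.05: [324.6, 212.7]}
0.42 end 210.125 205.33495145631068 pred [210.08592151 206.48942862] 2500
0 end 196.375 185.33716475095787 pred [196.53729365 186.62135608] 2599
```

Calibrated against the starting picture, the bar end is within 0.2 px of where exact vertical predicts (about −0.005 rad). The grip is steady at 41 N and the kickstand is down, so I'm handing in.

```bash
python3 -c "
from plant import r
print(r.job_done())"
```

```text
the job is handed in; nothing more can be done
None
```

The kickstand was swung fully down while the frame still lay on its rests, then the frame was raised to within about 0.01 rad of vertical and handed in at about 12 s, still gripped by the orange bar at about 41 N; the loose things were not deliberately touched, though I took no final picture of them all.

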